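Cover the bedside water pot

TASK

Someone left a teal headband straddling the mouth of the steel lota, so the water pot cannot be covered. Hang the headband over the bar of the small towel stand, one leg on each side of the bar, and set the steel lid on the lota, knob up, so that it sits seated and level. Put both down rather than dropping them, keep the lota upright and in its place, and do not disturb the other things on the table.

Things in the scene. Friction and masses are not known exactly. Their poses are not given: they have to be found in the camera images.
- lota: round steel water pot (lota), 120 mm tall, belly 110 mm across at mid height, neck 80 mm, flared mouth 92 mm across outside and 84 mm inside (wall 4 mm). Stands loose on the table, about 0.45 kg. Origin: centre of its underside, z up.
- lota_rim (a point): centre of the lota's mouth, in the plane of its rim, 120 mm above its underside; z up along the lota's axis.
- headband: rigid teal plastic headband, 60 g, a U open downward: arch of 68 mm inner radius with straight legs ending 103 mm below the origin, band 24 mm wide, 8 mm thick, 152 mm wide over all. At the start it straddles the lota, origin 17 mm above the rim. Origin: middle of the crown's underside. x: from leg to leg; y: along the 24 mm width (lies along the bar when hung); z up. Both ends alike.
- headband_knot (a point): middle of the solid knot on top of the headband's crown, 17 mm above the headband's origin, same axes; 34 mm long (x), 24 mm wide (y), its top 25 mm above the origin. Pinch it from above across the 24 mm.
- lid: loose steel lid of the lota, 120 g: flat disc 108 mm across, 4 mm thick; below it a round step 68 mm across, 6 mm deep, that goes loosely into the mouth; on top a black knob 26 mm in diameter, 4 to 32 mm above the origin. Lies knob up on the table, on its step. Origin: centre of the disc's underside (which rests on the rim), z up through the knob.
- towel_stand: fixed steel towel stand: a level round bar 14 mm in diameter, 240 mm long, on an upright post at each end, the bar 150 mm above the table. Origin: on the table under the middle of the bar; y along the bar, x level and across it.
- towel_stand_mid (a point): middle of the bar of the towel stand, on its axis; y along the bar, z up.
- jar: bystander: small brown glass jar with red cap, 54 mm in diameter, 75 mm tall; origin: centre of its underside.
- soap_case: bystander: green plastic soap case, 72 x 102 x 37 mm; origin: centre of its underside.
- peg: bystander: pink plastic clothes peg, 75 mm long, lying along its x, 11 mm high; origin: centre of its underside.
- back_scratcher: bystander: wooden back-scratcher, 420 mm long, lying along its x, 9 mm high; origin: near its middle, underside.
Not all that is in view belongs to the job. Of the things shaped like the headband, the teal one is meant.

How it is judged:
By the outcome, as a careful person would: the job done as asked, in the order asked, and still so for the second after the job is handed in, with the robot touching nothing.
It also fails if it takes over 58 s, if anything falls off the work surface, if the arm or the gripper's body presses on something with over 40 N, if the wrist force passes 120 N, or if a joint passes its speed limit or range.

ROBOT

A 7-joint arm with a two-finger parallel gripper is mounted at the origin on the work surface. World frame = base frame: x ahead of the robot, y to its left, z up, the work surface at z = 0. Lengths are in m, angles in rad, forces in N, time in s.
With the tool pointing down it reaches from about 0.4 to 0.85 m from the base axis. Payload 10.4 kg.
Tool frame: the origin (TCP) lies midway between the tips of the shut fingers; the grasp point (between the pads) lies 19 mm behind it; z points along the fingers, x is the direction in which the jaws open and shut, and the axes are right-handed (so a half turn about z gives the same grasp; the last joint's range is limited). The gripper opens to 87 mm and grips with 3 to 60 N. Pads are 19 mm wide; open, the fingers measure 117 mm over their backs; the gripper's body (75 mm by 190 mm) begins 51 mm behind the grasp point.
Start: joints at [-1.16, 0.332, -0.065, 1.46, 0.022, 1.35, -0.088], TCP at [0.263, 0.567, 0.223] pointing down, gripper open.
Joint ranges: [-2.6, 2.6], [-0.5, 2.12], [-1.47, 1.34], [0.16, 2.42], [-1.27, 4.41], [0.06, 2.06], [-2.6, 2.6]. Speed limits (rad/s): [2.22, 2.22, 2.79, 2.79, 3.14, 3.14, 3.14].

INTERFACE

Orientations are given as a unit quaternion [x, y, z, w].
In Python, from bench import r gives the robot as it stands. The module is installed in compiled form; this text tells all that it offers.
- The arm moves only by the tool play_rows, never from a script. Its argument "commands" is a list of rows, each a list of 7 numbers: the shift along the world's x, y, z in cm, then the turn, a rotation vector about the world's x, y, z in rad, then the finger opening in cm, from 0 to 8.7. A call has 1 to 20 rows; each row shifts and turns the commanded pose from where the row before left it; what a row does not reach is not made up. A row lasts 1/8 s, in which the tool goes at most 62.5 mm and 10.7 degrees, less where a joint would pass 70% of its speed; a pose out of reach is approached as far as the arm can. A call is refused whole if a number of a shift passes 6.25 or a number of a turn 0.188, either way. A call with a gripper value outside its range is refused whole. The fingers move at their own pace and stop on an object; "grip_force" is the grip in N (left out, the last holds). Time passes only in rows, so rows that do not move let the fingers close. It gives the time, the measured TCP pose, the force and the opening at its end, in the units of the state.
- r.read_state(): the state, without advancing time (a new reading comes with each control period).
- r.camera(name): name is "side" or "top" or "wrist"; returns a dict with "img" (384x512x3 uint8, red, green, blue), "K" (3x3 intrinsics, pixels), "camera_from_world" (4x4, takes a point from world to camera coordinates). Camera axes: x right, y down, z forward; pixel columns grow to the right and rows downward; lengths in m; the calibration is good to about 2 mm. A picture is of the moment at which its call begins. There is no depth.
- r.close_job(): hands the job in, once; it reports no verdict.
The state is a dict: "time": time; "joint_positions": joint angles; "joint_vel": joint speeds; "joint_torque": joint torques, N m; "ee_pos": TCP position; "eef_rot": TCP orientation; "ft_force": force on the tool from outside, world axes, zero at the start; "torque": the same for the moment, N m; "width": finger opening in m.
Only numpy, scipy, OpenCV 4.12 (cv2) and the standard library are available. Lean on these libraries where they do the work, as an engineer would, in place of code of your own. Each camera call takes 0.05 s, during which the arm holds its last target. There are 200 camera calls.

## Working session

There is one attempt and no reset: what is moved stays moved. The work goes in short steps, Python scripts to look and compute and a tool call to move; the robot and the scene stay as the last step left them, time stands still between calls to the robot, and variables do not carry over. Pictures are saved under pics/ and viewed, about 8 in all and at most 12, crops included, and the job is handed in when it is done.

Besides the shell and the picture viewer there is one more tool, called after "Emit:" by a JSON object that holds its "op" and its "data", one argument or row to a line. play_rows: Moves the arm, as the interface text tells. Its arguments: {"type":"object","properties":{"commands":{"type":"array","items":{"type":"array","items":{"type":"number"}}},"grip_force":{"type":"number"}},"required":["commands"]}

```bash
mkdir -p pics; cat > h.py <<'E'
import numpy as np, cv2
from bench import r
def cam(n,save=None):
    c=r.camera(n); im=c["img"]
    if save: cv2.imwrite("pics/"+save,im[:,:,::-1])
    return im,np.array(c["K"]),np.array(c["camera_from_world"])
def ray(K,T,u,v):
    d=np.linalg.inv(K)@[u,v,1]; R=T[:3,:3]; o=-R.T@T[:3,3]; return o,R.T@d
def onz(K,T,u,v,z):
    o,d=ray(K,T,u,v); return o+d*(z-o[2])/d[2]
def proj(K,T,p):
    q=K@(T[:3,:3]@p+T[:3,3]); return q[:2]/q[2]
def tri(*rays):
    A=0;b=0
    for o,d in rays:
        d=d/np.linalg.norm(d);P=np.eye(3)-np.outer(d,d);A=A+P;b=b+P@o
    return np.linalg.solve(A,b)
E
python3 - <<'E'
from h import *
ims=[]
for n in ["side","top"]:
    im,K,T=cam(n,n+"0.png"); print(n,K.tolist(),np.round(-T[:3,:3].T@T[:3,3],3),T[:3,:3].round(3).tolist())
    cv2.imwrite(f"pics/{n}0b.png",cv2.resize(im[:,:,::-1],(800,600),interpolation=cv2.INTER_CUBIC))
print(r.read_state())
E
```

```text
side [[491.07814510813995, 0.0, 249.27817724721402], [0.0, 491.07814510813995, 191.42627329423573], [0.0, 0.0, 1.0]] [-0.044 -0.633  1.057] [[0.755, -0.656, -0.003], [-0.489, -0.56, -0.669], [0.437, 0.506, -0.744]]
top [[444.8917964917233, 0.0, 250.592735082702], [0.0, 444.8917964917233, 185.74843394579787], [0.0, 0.0, 1.0]] [0.357 0.012 1.5  ] [[-0.012, -1.0, 0.003], [-0.995, 0.011, -0.099], [0.099, -0.005, -0.995]]
{'time': 0.1, 'joint_positions': array([-1.15960042,  0.3327978 , -0.06469046,  1.46083399,  0.02159168,
        1.34989344, -0.08851207]), 'joint_vel': array([ 0.00042897, -0.00117741,  0.00129355, -0.00270405,  0.00064931,
       -0.00092229, -0.00069524]), 'joint_torque': array([ 2.56272935e-03, -6.24544287e+01,  2.54454254e-02, -3.90717709e+01,
       -6.13530586e-02,  3.66135396e-02,  2.66724703e-05]), 'ee_pos': array([0.26256347, 0.56680484, 0.2218514 ]), 'eef_rot': array([ 8.42710329e-01,  5.38366899e-01, -5.07569907e-04,  3.53983904e-04]), 'ft_force': array([0.07275564, 0.4350778 , 0.38338625]), 'torque': array([ 0.00681243, -0.02709734, -0.05535606]), 'width': 0.08744613145897935}
```

View pics/top0b.png

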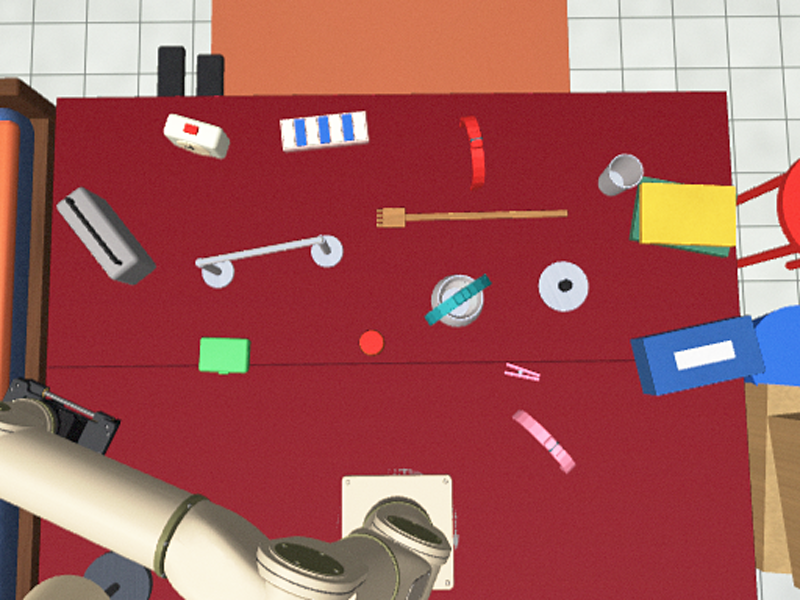

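View pics/side0b.png

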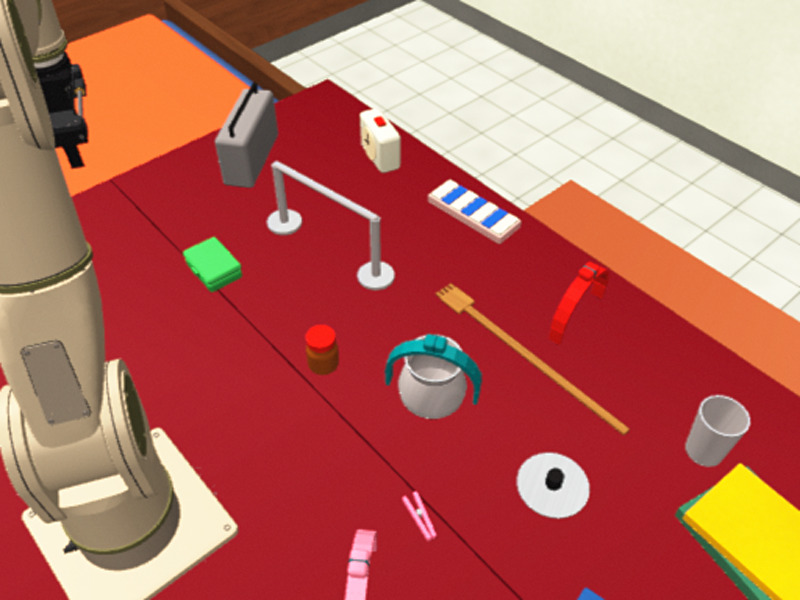

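Top (800x600): teal headband on the lota at (457,300), lid at (563,286), bar from (198,263) to (325,241). Side: knot (435,343), bar ends (277,165) and (378,218), lid knob (554,480).

```bash
cat > m.py <<'E'
from h import *
D={n:cam(n,n+"1.png") for n in ["top","side"]}
def comps(m,amin=15):
    n,l,s,c=cv2.connectedComponentsWithStats(m.astype(np.uint8)); return [(s[i],c[i],l==i) for i in range(1,n) if s[i][4]>=amin]
for n,(im,K,T) in D.items():
    hsv=cv2.cvtColor(im,cv2.COLOR_RGB2HSV); H,S,V=[hsv[:,:,i].astype(int) for i in range(3)]
    c=max(comps((H>80)&(H<98)&(S>120)&(V>60)),key=lambda a:a[0][4])
    ys,xs=np.nonzero(c[2]); print(n,"teal",c[0],c[1].round(1),cv2.minAreaRect(np.c_[xs,ys].astype(np.float32)))
    if n=="top":
        P=np.array([onz(K,T,x,y,.13)[:2] for x,y in zip(xs,ys)]); w,v=np.linalg.eigh(np.cov(P.T)); print(" centre@.13",P.mean(0).round(4),"yaw x",np.degrees(np.arctan2(v[1,1],v[0,1])).round(1))
    # knob
    for b in comps((V<60),10):
        u=b[1]*1.5625
        t=(564,286) if n=="top" else (554,480)
        if np.hypot(*(u-t))<25: print(" knob",b[0],b[1].round(1)); print("  @.03",onz(K,T,*b[1],.026).round(4))
    lg=(S<60)&(V>110)
    for b in comps(lg,60):
        u=b[1]*1.5625
        t=(564,286) if n=="top" else (554,485)
        if np.hypot(*(u-t))<25:
            cn=max(cv2.findContours(b[2].astype(np.uint8),0,1)[0],key=len); e=cv2.fitEllipse(cn); print(" lid",e,onz(K,T,*e[0],.008).round(4))
    # bar centreline between given ends
    a,bb=[np.array(p)/1.5625 for p in (((198,263),(325,241)) if n=="top" else ((277,165),(378,218)))]
    d=(bb-a)/np.linalg.norm(bb-a); nn=np.array([-d[1],d[0]]); pts=[]
    for s in np.linspace(.25,.75,25):
        p=a+s*(bb-a); q=[p+k*nn for k in np.arange(-8,8.1,.25)]
        v=np.array([cv2.getRectSubPix(S.astype(np.float32),(1,1),tuple(map(float,x)))[0,0] for x in q])
        ok=v<110
        if ok.any(): pts.append(np.mean(np.array(q)[ok],0))
    vx,vy,x0,y0=cv2.fitLine(np.array(pts,np.float32),2,0,.01,.01).ravel(); print(" bar",len(pts),vx,vy,x0,y0)
    if n=="top":
        A=[onz(K,T,x0+k*vx,y0+k*vy,.15) for k in (-30,30)]; dd=A[1]-A[0]; print("  bar pts",np.round(A,4),"dir",np.degrees(np.arctan2(dd[1],dd[0])).round(1)); B=A
        # bar ends
    else:
        # plane through side line, intersect bar line
        o,d1=ray(K,T,x0-20*vx,y0-20*vy);_,d2=ray(K,T,x0+20*vx,y0+20*vy); print("  side pts at .15",onz(K,T,x0-20*vx,y0-20*vy,.15).round(4),onz(K,T,x0+20*vx,y0+20*vy,.15).round(4))
crop=lambda n,x,y,w,h,f:cv2.resize(D[n][0][y:y+h,x:x+w,::-1],(w*f,h*f),interpolation=cv2.INTER_CUBIC)
L=np.hstack([crop("top",262,165,60,50,6),crop("side",240,205,75,50,5)[:250].copy() if 0 else cv2.resize(crop("side",240,205,72,60,5),(360,300))])
R=np.hstack([crop("top",120,145,110,45,4)[:180],cv2.resize(crop("side",165,95,90,60,3),(270,180))])
L=L[:, :720];R=np.pad(R,((0,0),(0,720-R.shape[1]),(0,0)))
cv2.imwrite("pics/crop1.png",np.vstack([L,R]))
E
python3 m.py
```

```text
top teal [272 176  42  32 335] [292.2 191.4] ((292.4362487792969, 191.1946563720703), (7.373086929321289, 47.18775939941406), 55.00798034667969)
 centre@.13 [ 0.4749 -0.1231] yaw x 123.8
 knob [358 179   8   7  43] [361.5 182.4]
  @.03 [ 0.5112 -0.365   0.026 ]
 lid ((360.0547180175781, 182.83096313476562), (30.575641632080078, 31.085643768310547), 134.21253967285156) [ 0.5118 -0.3646  0.008 ]
 bar 25 0.9790513 -0.20361367 167.19102 160.30453
  bar pts [[0.5552 0.3502 0.15  ]
 [0.5911 0.1705 0.15  ]] dir -78.7
side teal [247 214  61  44 692] [278.9 228.1] ((278.40972900390625, 233.08779907226562), (60.7634391784668, 36.458065032958984), 12.094757080078125)
 knob [350 300  10  13 107] [354.5 306.2]
  @.03 [ 0.511  -0.3645  0.026 ]
 lid ((353.5281982421875, 310.2348327636719), (39.22029495239258, 46.594215393066406), 115.55990600585938) [ 0.5108 -0.3652  0.008 ]
 bar 25 0.8769419 0.48059633 209.46292 122.82122
  side pts at .15 [0.5642 0.3242 0.15  ] [0.5876 0.192  0.15  ]
```

View pics/crop1.png

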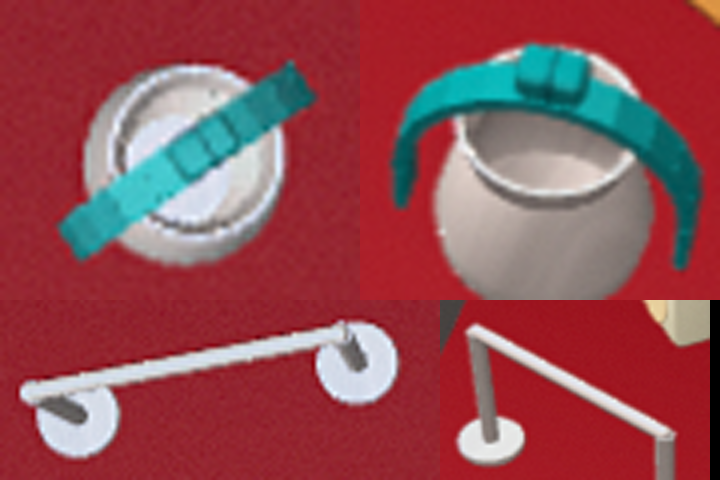

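Crops: the knot centre is at about (295.7,189.7) top and (278.4,220) side. The rim centre is at about (294.7,190) top. The bar ends are at (128.7,167.5) and (205.5,153.7) top.

```bash
python3 - <<'E'
from h import *
_,K,T=cam("top");_,K2,T2=cam("side")
print("knot tri",tri(ray(K,T,295.7,189.7),ray(K2,T2,278.4,220)).round(4),"top@.16",onz(K,T,295.7,189.7,.158).round(4),"side",onz(K2,T2,278.4,220,.158).round(4))
print("rim",onz(K,T,294.7,190,.12).round(4),"barends",[onz(K,T,*p,.152).round(4) for p in [(128.7,167.5),(205.5,153.7)]])
print(r.read_state()['ee_pos'])
E
```

```text
knot tri [ 0.4784 -0.1316  0.1547] top@.16 [ 0.4775 -0.1308  0.158 ] side [ 0.4771 -0.1338  0.158 ]
rim [ 0.48   -0.1317  0.12  ] barends [array([0.5519, 0.3775, 0.152 ]), array([0.592 , 0.1428, 0.152 ])]
[0.26263687 0.56700995 0.22229797]
```

Emit:
{"op": "play_rows", "data": {
  "commands": [
    [1.35, -4.37, 0.2, 0, 0, -0.034, 6],
    [1.35, -4.37, 0.2, 0, 0, -0.034, 6],
    [1.35, -4.37, 0.2, 0, 0, -0.034, 6],
    [1.35, -4.37, 0.2, 0, 0, -0.034, 6],
    [1.35, -4.37, 0.2, 0, 0, -0.034, 6],
    [1.35, -4.37, 0.2, 0, 0, -0.034, 6],
    [1.35, -4.37, 0.2, 0, 0, -0.034, 6],
    [1.35, -4.37, 0.2, 0, 0, -0.034, 6],
    [1.35, -4.37, 0.2, 0, 0, -0.034, 6],
    [1.35, -4.37, 0.2, 0, 0, -0.034, 6],
    [1.35, -4.37, 0.2, 0, 0, -0.034, 6],
    [1.35, -4.37, 0.2, 0, 0, -0.034, 6],
    [1.35, -4.37, 0.2, 0, 0, -0.034, 6],
    [1.35, -4.37, 0.2, 0, 0, -0.034, 6],
    [1.35, -4.37, 0.2, 0, 0, -0.034, 6],
    [1.35, -4.37, 0.2, 0, 0, -0.034, 6],
    [0, 0, 0, 0, 0, 0, 6],
    [0, 0, 0, 0, 0, 0, 6]
  ],
  "grip_force": 20
}}

```text
time: 2.55
ee_pos: [0.4785, -0.1314, 0.2544]
eef_rot: [0.956, 0.292, -0.0, -0.0]
ft_force: [-0.2, 0.7, -0.4]
width: 0.06
```

```bash
python3 - <<'E'
from h import *
im,K,T=cam("wrist","w1.png")
s=r.read_state();print(s['ee_pos'],s['eef_rot'],s['joint_positions'].round(2),s['ft_force'])
from scipy.spatial.transform import Rotation as R
x=R.from_quat(s['eef_rot']).as_matrix()[:,0];print("jaw",np.degrees(np.arctan2(x[1],x[0])), "expected knot px",proj(K,T,np.array([.478,-.132,.162])))
hsv=cv2.cvtColor(im,cv2.COLOR_RGB2HSV);m=cv2.inRange(hsv,(80,120,50),(98,255,255))
ys,xs=np.nonzero(m);P=np.array([onz(K,T,a,b,.13)[:2] for a,b in zip(xs,ys)]);w,v=np.linalg.eigh(np.cov(P.T));print("x yaw",np.degrees(np.arctan2(v[1,1],v[0,1])),P.mean(0))
E
```

```text
[ 0.47861601 -0.13092856  0.25442911] [ 9.56130742e-01  2.92940120e-01 -2.01676819e-05 -3.01165403e-04] [-0.48  0.    0.67  1.77 -0.    1.36  0.78] [0.15425381 0.22746813 0.06908722]
jaw 34.06811718505701 expected knot px [257.28827176 195.00604078]
x yaw 123.96777020048867 [ 0.47203993 -0.11886287]
```

View pics/w1.png

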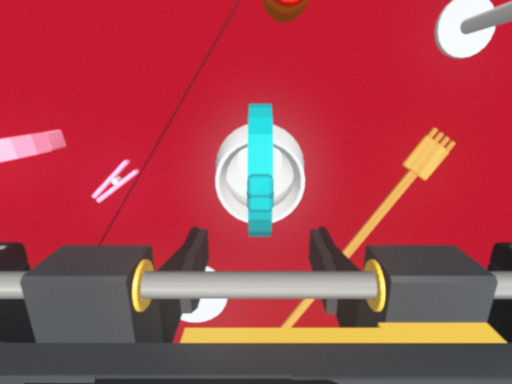

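```bash
python3 - <<'E'
from h import *
im,K,T=cam("wrist")
cv2.imwrite("pics/w1c.png",cv2.resize(im[90:250,200:320,::-1],None,fx=3.75,fy=3.75,interpolation=cv2.INTER_CUBIC))
for p in [(260,188),(257.3,195)]: print(onz(K,T,*p,.162).round(4))
E
```

```text
[ 0.4764 -0.1248  0.162 ]
[ 0.478  -0.1315  0.162 ]
```

View pics/w1c.png

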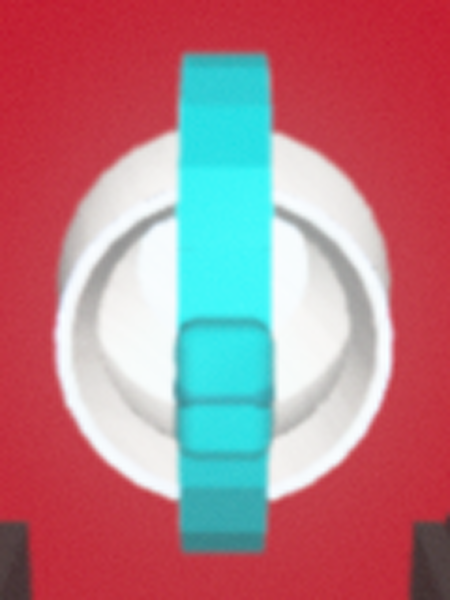

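The knot is centred at about (260,194), 1–2 mm from the plan, and the jaws are square to it. Descending.

Emit:
{"op": "play_rows", "data": {
  "commands": [
    [0.1, 0.15, -2, 0, 0, 0, 6],
    [0, 0, -2, 0, 0, 0, 6],
    [0, 0, -2, 0, 0, 0, 6],
    [0, 0, -2, 0, 0, 0, 6],
    [0, 0, -1.5, 0, 0, 0, 6],
    [0, 0, -1, 0, 0, 0, 6],
    [0, 0, -0.9, 0, 0, 0, 6],
    [0, 0, -0.5, 0, 0, 0, 6],
    [0, 0, 0, 0, 0, 0, 4],
    [0, 0, 0, 0, 0, 0, 3.2],
    [0, 0, 0, 0, 0, 0, 2.6],
    [0, 0, 0, 0, 0, 0, 2.2],
    [0, 0, 0, 0, 0, 0, 1.5],
    [0, 0, 0, 0, 0, 0, 1],
    [0, 0, 0, 0, 0, 0, 1]
  ],
  "grip_force": 20
}}

```text
time: 4.53
ee_pos: [0.4797, -0.1306, 0.1356]
eef_rot: [0.956, 0.292, 0.0, -0.0]
ft_force: [1.0, -0.1, 0.2]
width: 0.0238
```

Emit:
{"op": "play_rows", "data": {
  "commands": [
    [0, 0, 0.5, 0, 0, 0, 1],
    [0, 0, 1, 0, 0, 0, 1],
    [0, 0, 1.5, 0, 0, 0, 1],
    [0, 0, 2, 0, 0, 0, 1],
    [0, 0, 2, 0, 0, 0, 1],
    [0, 0, 2, 0, 0, 0, 1],
    [0, 0, 2, 0, 0, 0, 1],
    [0, 0, 2, 0, 0, 0, 1],
    [0, 0, 1.5, 0, 0, 0, 1],
    [0, 0, 1, 0, 0, 0, 1],
    [0, 0, 0.5, 0, 0, 0, 1],
    [0, 0, 0, 0, 0, 0, 1]
  ]
}}

```text
time: 6.02
ee_pos: [0.4797, -0.1306, 0.2955]
eef_rot: [0.956, 0.292, -0.0, -0.0]
ft_force: [0.4, 0.6, -0.6]
width: 0.0244
```

Emit:
{"op": "play_rows", "data": {
  "commands": [
    [0.4, 1.6, 0, 0, 0, 0.05, 1],
    [0.6, 2.5, 0, 0, 0, 0.08, 1],
    [0.6, 2.5, 0, 0, 0, 0.08, 1],
    [0.6, 2.5, 0, 0, 0, 0.08, 1],
    [0.6, 2.5, 0, 0, 0, 0.08, 1],
    [0.6, 2.5, 0, 0, 0, 0.08, 1],
    [0.6, 2.5, 0, 0, 0, 0.08, 1],
    [0.6, 2.5, 0, 0, 0, 0.08, 1],
    [0.6, 2.5, 0, 0, 0, 0.08, 1],
    [0.6, 2.5, 0, 0, 0, 0.08, 1],
    [0.6, 2.5, 0, 0, 0, 0.08, 1],
    [0.6, 2.5, 0, 0, 0, 0.08, 1],
    [0.6, 2.5, 0, 0, 0, 0.08, 1],
    [0.6, 2.5, 0, 0, 0, 0.08, 1],
    [0.6, 2.5, 0, 0, 0, 0.08, 1],
    [0.5, 2.5, 0, 0, 0, 0.004, 1],
    [0, 0, 0, 0, 0, 0, 1],
    [0, 0, 0, 0, 0, 0, 1]
  ]
}}

```text
time: 8.28
ee_pos: [0.5726, 0.2602, 0.2953]
eef_rot: [0.634, 0.773, -0.0, 0.0]
ft_force: [0.7, -0.6, -1.0]
width: 0.024
```

```bash
python3 - <<'E'
from h import *
from scipy.spatial.transform import Rotation as R
D=[cam("side"),cam("top"),cam("wrist")]
s=r.read_state();x=R.from_quat(s['eef_rot']).as_matrix()[:,0];print(s['ee_pos'],np.degrees(np.arctan2(x[1],x[0])),s['width'],s['ft_force'])
o=[cv2.resize(D[0][0][30:270,120:340],(550,600)),cv2.resize(D[2][0],(250,188))]
out=np.zeros((600,800,3),np.uint8);out[:,:550]=o[0];out[:188,550:]=o[1];out[200:400,550:]=cv2.resize(D[1][0][120:240,110:260],(250,200))
out[400:600,550:]=cv2.resize(D[1][0][140:240,230:355],(250,200))
cv2.imwrite("pics/c2.png",out[:,:,::-1])
E
```

```text
[0.57285153 0.25956281 0.2958306 ] 101.19306069392248 0.023834154754797752 [ 0.50830818 -0.30051648 -0.30058973]
```

View pics/c2.png

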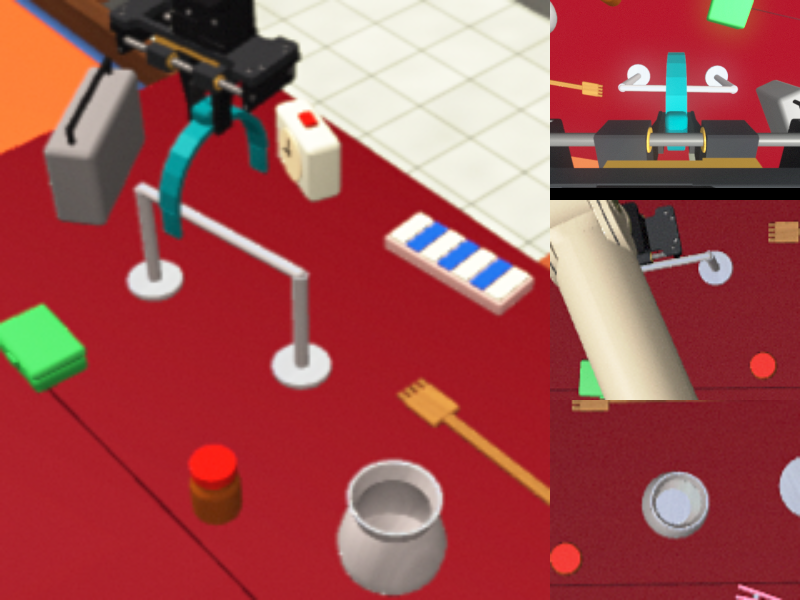

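The headband hangs level and square in the grip, centred over the bar. The lota and jar are unmoved. Lowering.

Emit:
{"op": "play_rows", "data": {
  "commands": [
    [0, 0, -1, 0, 0, 0, 1],
    [0, 0, -2, 0, 0, 0, 1],
    [0, 0, -2, 0, 0, 0, 1],
    [0, 0, -2, 0, 0, 0, 1],
    [0, 0, -2, 0, 0, 0, 1],
    [0, 0, -2, 0, 0, 0, 1],
    [0, 0, -1, 0, 0, 0, 1],
    [0, 0, -0.7, 0, 0, 0, 1],
    [0, 0, -0.5, 0, 0, 0, 1],
    [0, 0, -0.3, 0, 0, 0, 1],
    [0, 0, 0, 0, 0, 0, 1],
    [0, 0, 0, 0, 0, 0, 1]
  ]
}}

```text
time: 9.93
ee_pos: [0.5729, 0.2605, 0.1609]
eef_rot: [0.634, 0.773, 0.0, 0.0]
ft_force: [-0.5, -0.4, -0.3]
width: 0.0237
```

Emit:
{"op": "play_rows", "data": {
  "commands": [
    [0, 0, -0.15, 0, 0, 0, 1],
    [0, 0, -0.15, 0, 0, 0, 1],
    [0, 0, -0.1, 0, 0, 0, 1],
    [0, 0, 0, 0, 0, 0, 1]
  ]
}}

```text
time: 10.42
ee_pos: [0.5728, 0.2605, 0.1574]
eef_rot: [0.634, 0.773, 0.0, -0.0]
ft_force: [-2.4, -1.1, 5.4]
width: 0.0237
```

Emit:
{"op": "play_rows", "data": {
  "commands": [
    [0, 0, 0, 0, 0, 0, 2.5],
    [0, 0, 0, 0, 0, 0, 2.7],
    [0, 0, 0, 0, 0, 0, 3],
    [0, 0, 0, 0, 0, 0, 3.5],
    [0, 0, 0, 0, 0, 0, 4.2],
    [0, 0, 0, 0, 0, 0, 5],
    [0, 0, 0, 0, 0, 0, 5]
  ]
}}

```text
time: 11.3
ee_pos: [0.5732, 0.2608, 0.1574]
eef_rot: [0.634, 0.773, 0.001, 0.0]
ft_force: [-0.4, 0.8, 4.7]
width: 0.0484
```

```bash
python3 - <<'E'
from h import *
D=[cam("side"),cam("wrist")]
s=r.read_state();print(s['ee_pos'],s['width'],s['ft_force'])
out=np.zeros((450,700,3),np.uint8);out[:,:450]=cv2.resize(D[0][0][60:210,150:300],(450,450));out[:188,450:]=cv2.resize(D[1][0],(250,188))
cv2.imwrite("pics/c3.png",out[:,:,::-1])
E
```

```text
[0.57321426 0.26082851 0.15737664] 0.04934303783977393 [-0.37102607  0.38003443  4.76016522]
```

View pics/c3.png

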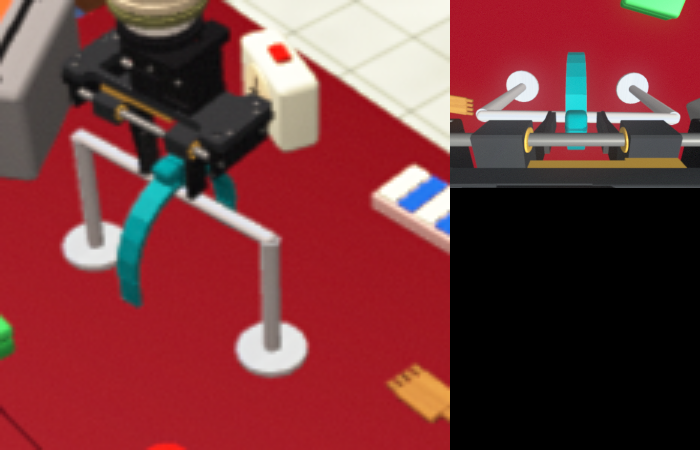

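The headband hangs centred on the bar with a leg on each side. Next, up and over to the lid.

Emit:
{"op": "play_rows", "data": {
  "commands": [
    [0, 0, 0.4, 0, 0, 0, 5],
    [0, 0, 1, 0, 0, 0, 5],
    [0, 0, 1.5, 0, 0, 0, 5],
    [0, 0, 2, 0, 0, 0, 5],
    [0, 0, 2, 0, 0, 0, 5],
    [0, 0, 1.5, 0, 0, 0, 5]
  ]
}}

```text
time: 12.15
ee_pos: [0.573, 0.2605, 0.2424]
eef_rot: [0.634, 0.773, 0.001, 0.0]
ft_force: [-0.4, -0.4, 0.0]
width: 0.0496
```

Emit:
{"op": "play_rows", "data": {
  "commands": [
    [-0.3, -3.1, 0, 0, 0, -0.08, 5],
    [-0.3, -3.5, 0, 0, 0, -0.08, 5],
    [-0.3, -3.5, 0, 0, 0, -0.08, 5],
    [-0.3, -3.5, 0, 0, 0, -0.08, 5],
    [-0.3, -3.5, 0, 0, 0, -0.08, 5],
    [-0.3, -3.5, 0, 0, 0, -0.08, 5],
    [-0.3, -3.5, 0, 0, 0, -0.08, 5],
    [-0.3, -3.5, 0, 0, 0, -0.08, 5],
    [-0.3, -3.5, 0, 0, 0, -0.08, 5],
    [-0.4, -3.5, 0, 0, 0, -0.08, 5],
    [-0.4, -3.5, 0, 0, 0, -0.08, 5],
    [-0.4, -3.5, 0, 0, 0, -0.08, 5],
    [-0.4, -3.5, 0, 0, 0, -0.08, 5],
    [-0.4, -3.5, 0, 0, 0, -0.08, 5],
    [-0.4, -3.5, -2, 0, 0, -0.08, 5],
    [-0.4, -3.5, -3, 0, 0, -0.08, 5],
    [-0.4, -3.5, -3, 0, 0, 0, 5],
    [-0.3, -3.5, -3, 0, 0, 0, 5],
    [0, 0, 0, 0, 0, 0, 5],
    [0, 0, 0, 0, 0, 0, 5]
  ]
}}

```text
time: 14.65
ee_pos: [0.5107, -0.366, 0.1309]
eef_rot: [0.971, 0.24, 0.0, 0.0]
ft_force: [0.6, 0.5, 1.3]
width: 0.0497
```

```bash
python3 - <<'E'
from h import *
im,K,T=cam("wrist")
s=r.read_state();print(s['ee_pos'],s['eef_rot'],s['joint_positions'].round(2),s['width'])
m=(cv2.cvtColor(im,cv2.COLOR_RGB2HSV)[:,:,2]<70).astype(np.uint8)
n,l,st,c=cv2.connectedComponentsWithStats(m)
for i in range(1,n):
    if st[i][4]>60: print(st[i],c[i].round(1),onz(K,T,*c[i],.026).round(4))
print("exp",proj(K,T,np.array([.511,-.365,.026])))
cv2.imwrite("pics/w3.png",im[:,:,::-1])
E
```

```text
[ 0.51122304 -0.36541989  0.13126804] [9.70508391e-01 2.41066788e-01 4.85189235e-04 1.77863692e-04] [-0.03  0.49  0.78  1.6  -0.36  1.2   1.3 ] 0.05021393522804142
[171 228  45  43 894] [197.7 255.4] [ 0.4889 -0.4533  0.026 ]
[302 228  45  43 901] [319.3 256. ] [ 0.5958 -0.3977  0.026 ]
[  0 243  30  28 701] [ 13.  257.7] [ 0.3278 -0.5409  0.026 ]
[488 243  24  28 572] [501.1 257.5] [ 0.7565 -0.3149  0.026 ]
[  50  246   90   29 1705] [ 94.9 262.1] [ 0.4013 -0.5079  0.026 ]
[158 247   9  13  67] [162.7 253.7] [ 0.4575 -0.4676  0.026 ]
[ 325  247  148   80 3603] [391.3 275.1] [ 0.6717 -0.3823  0.026 ]
[    0   264   512   114 19835] [247.9 350.5] [ 0.5869 -0.535   0.026 ]
[  24  377  314    7 1445] [202.2 380.7] [ 0.5603 -0.5984  0.026 ]
exp [258.971573   189.93682404]
```

View pics/w3.png

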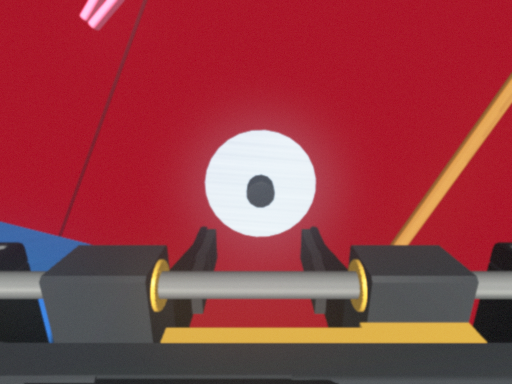

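The knob is at (260,190), where expected, so I'm centred over it. Descending and gripping.

Emit:
{"op": "play_rows", "data": {
  "commands": [
    [0, 0, -2, 0, 0, 0, 5],
    [0, 0, -2, 0, 0, 0, 5],
    [0, 0, -2, 0, 0, 0, 5],
    [0, 0, -2, 0, 0, 0, 5],
    [0, 0, -1.5, 0, 0, 0, 5],
    [0, 0, -1, 0, 0, 0, 5],
    [0, 0, -0.7, 0, 0, 0, 5],
    [0, 0, -0.5, 0, 0, 0, 5],
    [0, 0, 0, 0, 0, 0, 5],
    [0, 0, 0, 0, 0, 0, 3.5],
    [0, 0, 0, 0, 0, 0, 2.8],
    [0, 0, 0, 0, 0, 0, 2.4],
    [0, 0, 0, 0, 0, 0, 2],
    [0, 0, 0, 0, 0, 0, 1],
    [0, 0, 0, 0, 0, 0, 1],
    [0, 0, 0, 0, 0, 0, 1]
  ],
  "grip_force": 30
}}

```text
time: 16.7
ee_pos: [0.5109, -0.3655, 0.0137]
eef_rot: [0.97, 0.241, 0.0, 0.0]
ft_force: [1.0, 1.6, 3.6]
width: 0.0253
```

Emit:
{"op": "play_rows", "data": {
  "commands": [
    [0, 0, 0.3, 0, 0, 0, 1],
    [0, 0, 0.7, 0, 0, 0, 1],
    [0, 0, 1.6, 0, 0, 0, 1],
    [0, 0, 2, 0, 0, 0, 1],
    [0, 0, 2, 0, 0, 0, 1],
    [0, 0, 2, 0, 0, 0, 1],
    [0, 0, 2, 0, 0, 0, 1],
    [0, 0, 2, 0, 0, 0, 1],
    [0, 0, 2, 0, 0, 0, 1],
    [0, 0, 2, 0, 0, 0, 1],
    [0, 0, 1, 0, 0, 0, 1],
    [0, 0, 0.4, 0, 0, 0, 1],
    [0, 0, 0, 0, 0, 0, 1]
  ]
}}

```text
time: 18.32
ee_pos: [0.5106, -0.3654, 0.1933]
eef_rot: [0.97, 0.241, -0.0, -0.0]
ft_force: [-0.1, -0.3, -1.5]
width: 0.0252
```

```bash
python3 - <<'E'
from h import *
D={n:cam(n) for n in ["side","top"]}
s=r.read_state();print(s['ee_pos'],s['eef_rot'],s['width'],s['ft_force'])
a=np.linspace(0,2*np.pi,60)
out=[]
for n,(im,K,T) in D.items():
    im=im.copy();im=im[:,:,::-1].copy()
    f=5;c=proj(K,T,np.array([.48,-.1317,.12]));x,y=int(c[0])-35,int(c[1])-30
    z=cv2.resize(im[y:y+70,x:x+75],None,fx=f,fy=f,interpolation=cv2.INTER_CUBIC)
    P=np.array([(proj(K,T,np.array([.48+.046*np.cos(t),-.1317+.046*np.sin(t),.12]))-[x,y]+.5)*f for t in a]).astype(np.int32)
    cv2.polylines(z,[P],True,(0,255,0),1); out.append(z)
    print(n,x,y)
cv2.imwrite("pics/rim.png",np.vstack([np.hstack(out),cv2.resize(D["side"][0][200:360,230:480,::-1],(375,240)) .repeat(1,1) if 0 else np.hstack([cv2.resize(D["side"][0][190:350,230:480,::-1],(375,240)),np.zeros((240,375,3),np.uint8)])]))
E
```

```text
[ 0.51045235 -0.36533188  0.19284758] [ 9.70494581e-01  2.41122299e-01 -4.07138311e-04 -3.72313703e-04] 0.02528060580619567 [-0.2472744  -0.5304233  -1.74603125]
side 243 198
top 259 159
```

View pics/rim.png

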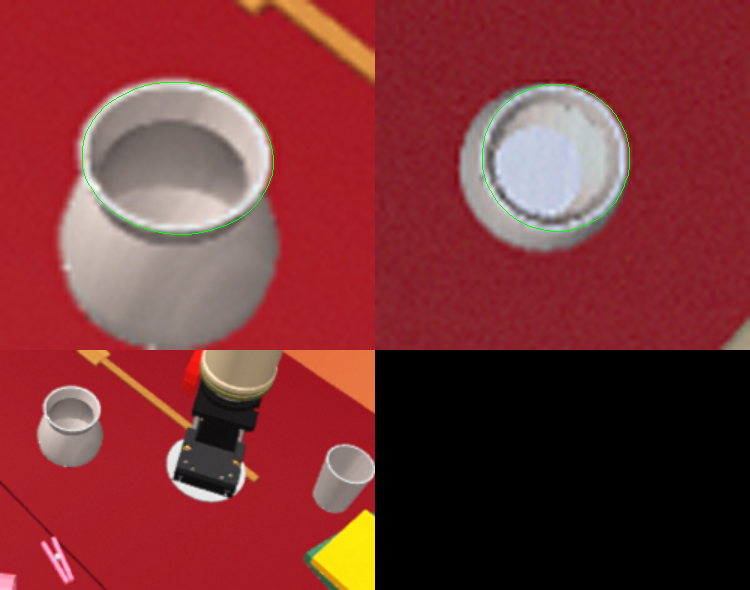

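The drawn rim circle fits both views within about 1.5 mm, so the target is (0.4795, -0.1305). The lid is held level.

Emit:
{"op": "play_rows", "data": {
  "commands": [
    [-0.2, 1.5, 0, 0, 0, 0, 1],
    [-0.3, 2.5, 0, 0, 0, 0, 1],
    [-0.4, 2.5, 0, 0, 0, 0, 1],
    [-0.4, 3, 0, 0, 0, 0, 1],
    [-0.4, 3, 0, 0, 0, 0, 1],
    [-0.4, 3, 0, 0, 0, 0, 1],
    [-0.4, 3, 0, 0, 0, 0, 1],
    [-0.3, 2.5, 0, 0, 0, 0, 1],
    [-0.2, 1.5, 0, 0, 0, 0, 1],
    [-0.1, 1, 0, 0, 0, 0, 1],
    [0, 0, -1.5, 0, 0, 0, 1],
    [0, 0, -1.5, 0, 0, 0, 1],
    [0, 0, -0.8, 0, 0, 0, 1],
    [0, 0, -0.4, 0, 0, 0, 1],
    [0, 0, 0, 0, 0, 0, 1],
    [0, 0, 0, 0, 0, 0, 1]
  ]
}}

```text
time: 20.42
ee_pos: [0.48, -0.1307, 0.1519]
eef_rot: [0.971, 0.241, 0.0, 0.0]
ft_force: [-1.0, 0.8, -1.2]
width: 0.0249
```

```bash
python3 - <<'E'
from h import *
D={n:cam(n) for n in ["side","wrist"]}
s=r.read_state();print(s['ee_pos'],s['width'],s['ft_force'])
cv2.imwrite("pics/pre.png",np.hstack([cv2.resize(D["side"][0][170:270,220:345,::-1],(500,400)),cv2.resize(D["wrist"][0][:,:,::-1],(300,225)).__class__(0) if 0 else np.vstack([cv2.resize(D["wrist"][0][:,:,::-1],(300,225)),np.zeros((175,300,3),np.uint8)])]))
E
```

```text
[ 0.47992451 -0.1305988   0.1519013 ] 0.025287327964529416 [ 0.64245862  0.83625882 -1.84995624]
```

View pics/pre.png

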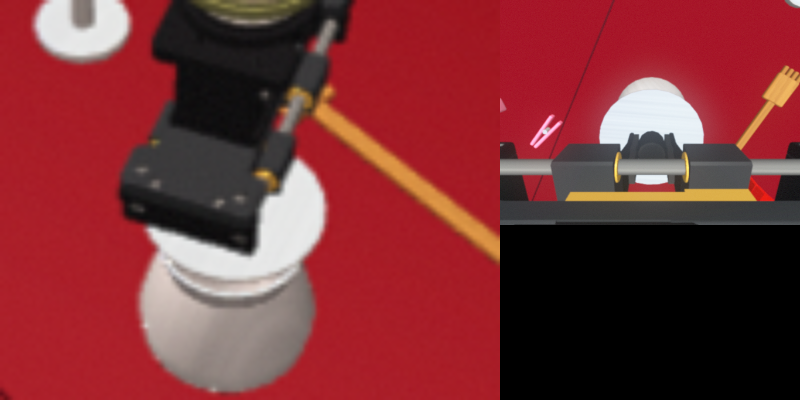

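The lid is centred and level above the mouth. Lowering.

Emit:
{"op": "play_rows", "data": {
  "commands": [
    [0, 0, -0.6, 0, 0, 0, 1],
    [0, 0, -0.6, 0, 0, 0, 1],
    [0, 0, -0.4, 0, 0, 0, 1],
    [0, 0, -0.3, 0, 0, 0, 1],
    [0, 0, -0.2, 0, 0, 0, 1],
    [0, 0, -0.1, 0, 0, 0, 1],
    [0, 0, 0, 0, 0, 0, 1],
    [0, 0, 0, 0, 0, 0, 1]
  ]
}}

```text
time: 21.52
ee_pos: [0.4798, -0.1306, 0.1297]
eef_rot: [0.97, 0.241, 0.0, -0.0]
ft_force: [-0.3, -0.1, -0.2]
width: 0.0253
```

Emit:
{"op": "play_rows", "data": {
  "commands": [
    [0, 0, -0.1, 0, 0, 0, 1],
    [0, 0, -0.1, 0, 0, 0, 1],
    [0, 0, 0, 0, 0, 0, 1],
    [0, 0, 0, 0, 0, 0, 1]
  ]
}}

```text
time: 22.02
ee_pos: [0.4798, -0.1306, 0.1277]
eef_rot: [0.97, 0.241, 0.0, 0.0]
ft_force: [-0.6, -0.1, 0.3]
width: 0.0254
```

Emit:
{"op": "play_rows", "data": {
  "commands": [
    [0, 0, -0.1, 0, 0, 0, 1],
    [0, 0, 0, 0, 0, 0, 1],
    [0, 0, 0, 0, 0, 0, 1]
  ]
}}

```text
time: 22.4
ee_pos: [0.4802, -0.1307, 0.1276]
eef_rot: [0.971, 0.241, 0.001, -0.0]
ft_force: [-3.9, 0.9, 12.8]
width: 0.0248
```

Emit:
{"op": "play_rows", "data": {
  "commands": [
    [0, 0, 0.07, 0, 0, 0, 1],
    [0, 0, 0, 0, 0, 0, 2.7],
    [0, 0, 0, 0, 0, 0, 3],
    [0, 0, 0, 0, 0, 0, 3.5],
    [0, 0, 0, 0, 0, 0, 4.2],
    [0, 0, 0, 0, 0, 0, 5],
    [0, 0, 0, 0, 0, 0, 5],
    [0, 0, 0.4, 0, 0, 0, 5],
    [0, 0, 1, 0, 0, 0, 5],
    [0, 0, 2, 0, 0, 0, 5],
    [0, 0, 3, 0, 0, 0, 5],
    [0, 0, 3, 0, 0, 0, 5],
    [0, 0, 3, 0, 0, 0, 5],
    [0, -4, 2, 0, 0, 0, 5],
    [0, -4, 0, 0, 0, 0, 5],
    [0, -4, 0, 0, 0, 0, 5],
    [0, -4, 0, 0, 0, 0, 5],
    [0, -4, 0, 0, 0, 0, 5],
    [0, 0, 0, 0, 0, 0, 5],
    [0, 0, 0, 0, 0, 0, 5]
  ]
}}

```text
time: 24.9
ee_pos: [0.4798, -0.3302, 0.2716]
eef_rot: [0.97, 0.241, 0.0, -0.0]
ft_force: [1.0, 0.6, -0.5]
width: 0.0497
```

```bash
python3 - <<'E'
from h import *
D={n:cam(n) for n in ["side","top"]}
s=r.read_state();print(s['time'],s['ee_pos'],s['width'],s['ft_force'])
im,K,T=D["side"]
cr=lambda i,x,y,w,h,W,H:cv2.resize(i[y:y+h,x:x+w,::-1],(W,H),interpolation=cv2.INTER_CUBIC)
cv2.imwrite("pics/fin.png",np.vstack([np.hstack([cr(im,230,195,100,80,400,320),cr(im,150,80,100,80,400,320)]),np.hstack([cr(D["top"][0],100,110,320,192,450,270),cr(im,80,90,256,200,350,270)])]))
E
```

```text
25.0 [ 0.48018698 -0.32943191  0.27156626] 0.04996037344686269 [-0.17560069 -0.06949935 -0.08007665]
```

View pics/fin.png

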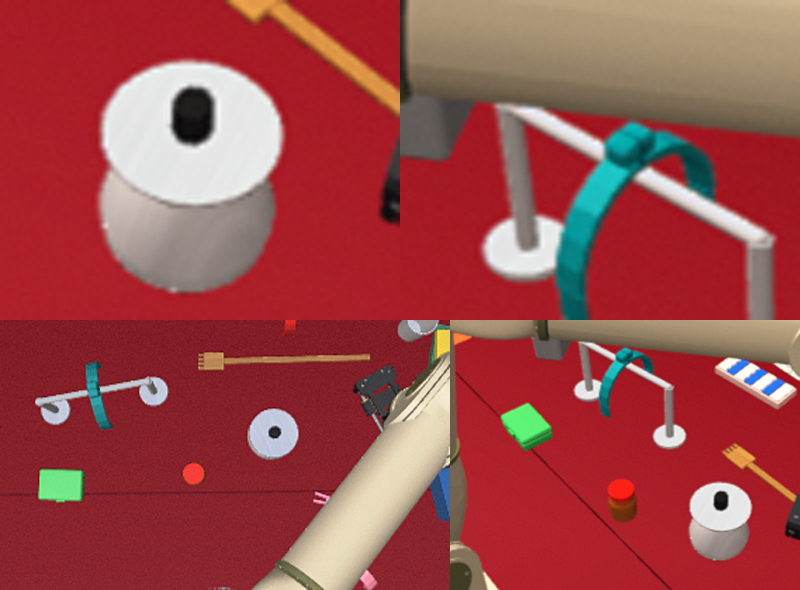

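The lid sits level on the lota with its knob up. The headband hangs across the bar, and the other things are where they were.

```bash
python3 -c "
from bench import r
print(r.close_job())"
```

```text
the job is handed in; nothing more can be done
None
```

I hung the teal headband over the middle of the towel bar, one leg on each side, then set the lid on the lota knob up. I handed the job in at about 25 s of the 58 s.

- **Final pictures:** the lid looks centred and level, the headband is astride the bar, and the lota is upright in its place. The jar, soap case and back-scratcher look unmoved, and so does the part of the peg not hidden by the arm. The gripper was clear of everything. I judged these by eye and did not measure a final tilt.
- **Headband:** the fingertips reached the bar at about the same moment as the headband, so it may have settled 1–2 mm when released. The highest contact force I read there was about 5 N.
- **Lid:** contact came at the seated height I had worked out, to within about 0.1 mm. The force peaked at about 13 N, which is a little firm, and I eased off before opening the gripper.
- **Disagreement:** the two cameras differed by up to 4 mm on the bar's position and about 1.5 mm on the lota's rim. Both were within the room available.

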